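# Pack the pocket multimeter under the tray of the service case

### The arm

A 7-joint arm with a two-finger parallel gripper is mounted at the origin on the work surface. World frame = base frame: x ahead of the robot, y to its left, z up, the work surface at z = 0. Lengths are in m, angles in rad, forces in N, time in s.
With the tool pointing down it reaches from about 0.4 to 0.85 m from the base axis. Payload 10.4 kg.
Tool frame: the origin (TCP) lies at the very end of the fingers, on their centre line; the grasp point (between the pads) lies 19 mm behind it (manip.tcp_to_grasp is the z of the grasp point in the tool frame, in m); z points along the fingers, x is the direction in which the jaws open and shut, and the axes are right-handed (so a half turn about z gives the same grasp; the last joint's range is limited). The gripper opens to 85 mm and grips with 20 to 120 N. Pads are 22 mm wide; open, the fingers measure 114 mm over their backs; the gripper's body (76 mm by 85 mm) begins 54 mm behind the grasp point. The pads swing forward as they close: fully open they stand 13 mm farther back than shut.
Start: joints at [-1.322, 0.332, -0.065, 1.46, 0.022, 1.35, -0.088], TCP at [0.168, 0.602, 0.231] pointing down, gripper open.
Joint ranges: [-2.6, 2.6], [-0.5, 2.12], [-1.47, 1.34], [0.16, 2.42], [-1.27, 4.41], [0.06, 2.06], [-2.6, 2.6]. Speed limits (rad/s): [2.22, 2.22, 2.79, 2.79, 3.14, 3.14, 3.14].

### API

Orientations are given as a unit quaternion [x, y, z, w].
In Python, from workcell import manip gives the robot as it stands.
- The arm moves only by the tool servo_tool, never from a script. Its argument "moves" is a list of rows, each an object with "travel": the shift along the tool's x, y, z in mm, a list of three; "dr": the turn, a rotation vector about the tool's x, y, z in degrees, a list of three. A call has 1 to 12 rows; each row shifts and turns the commanded pose from where the row before left it, along the tool's axes as they then stand; what a row does not reach is not made up. A row lasts 1/8 s, in which the tool goes at most 62.5 mm and 10.7 degrees, less where a joint would pass 70% of its speed; a pose out of reach is approached as far as the arm can. A call is refused whole if a number of a shift passes 62.5 or a number of a turn 10.7, either way. A call with a gripper value outside its range is refused whole. "claw" is the closure, from 0 (fully open) to 1 (shut), set as the call begins (left out, the last holds). The fingers move at their own pace and stop on an object; "squeeze" is the grip in N (left out, the last holds). Time passes only in rows, so rows that do not move let the fingers close. It gives the time, the measured TCP pose, the force and the opening at its end, in the units of the state.
- manip.get_obs(): the state, without advancing time (a new reading comes with each control period).
- manip.camera(name): name is "scene" or "top"; returns the picture (480x640x3 uint8, blue, green, red); there is no depth.
- manip.calibration(name): a dict with "intrinsics" (3x3 intrinsics, pixels), "view" (4x4, takes a point from world to camera coordinates). Camera axes: x right, y down, z forward; pixel columns grow to the right and rows downward; lengths in m; the calibration is good to about 2 mm. A picture is of the moment at which its call begins. calibration takes no time and is no camera call.
- manip.hand_in(): hands the job in, once; it reports no verdict.
The state is a dict: "clock": time; "joint_pos": joint angles; "joint_velocities": joint speeds; "tau": joint torques, N m; "position": TCP position; "ee_rot": TCP orientation; "ft_force": force on the tool from outside, world axes, zero at the start; "torque": the same for the moment, N m; "grip_width": opening from 0.0 (shut) to 1.0 (fully open).
Only numpy, scipy, OpenCV 4.12 (cv2) and the standard library are available. Lean on these libraries where they do the work, as an engineer would, in place of code of your own. Each camera call takes 0.05 s, during which the arm holds its last target. There are 200 camera calls.

### The job

Swing the top tray of the grey service case fully open by its handle, lay the pocket multimeter (the black slab with the round dial and display, not the plain battery pack of the same size) flat and face up on the floor of the compartment underneath without dropping it, then swing the tray back and close it fully.

Things in the scene. Friction and masses are not known exactly. Their poses are not given: they have to be found in the camera images.
- tray_swing (a joint): Tray swing q, rad: 0 closed, 2.09 fully open, end stops at both. Parallel 100 mm links keep the tray level and its heading fixed; each point of it shifts from closed by 0.1*(cos 30deg - cos(30deg+q)) m along case +x and 0.1*(sin(30deg+q) - 0.5) m up: up 50 mm at mid-swing, back at its old height 173 mm along +x when open. Stiff pivots: it stays where left; takes up to 9 N.
- tray_grip (a point): Centre of the tray's handle, a black bar over the middle of the tray: 108 mm long (case y), 16 wide (case x), 18 high, on steel posts 50 mm either side of this point. 126 mm above the bench when closed. Case axes. Tops of the tray's walls and divider lie 25 mm below this point; the tray is 168 x 230 mm.
- case_in (a point): Centre of the compartment's floor in the grey open-topped case (fixed), 5 mm above the bench. Axes: +x the way the tray swings open (away from the robot), y along the long side, z up. Outside 170 (x) x 230 (y) x 70 mm high, walls 5 mm: compartment 160 x 220 mm, 65 deep. The closed tray roofs it, underside 71 mm above the bench.
- meter_center (a point): Centre of the pocket multimeter, a black slab 58 mm wide (its x), 118 long (its y), 30 thick (z, face up; dial and display stand up to 6 mm proud), about 180 g, lying on the bench right of the case, centre 15 mm up. Display near its +y end and round dial at the middle tell it from a plain black battery pack of the same size nearby.
There are look-alikes about, which are no part of the job. What is shaped like the part that bears meter_center but yellow is not meant.

How it is judged:
By the outcome, as a careful person would: the job done as asked, in the order asked, and still so for the second after the job is handed in, with the robot touching nothing.
It also fails if it takes over 64 s, if anything falls off the work surface, if the arm or the gripper's body presses on something with over 40 N, if the wrist force passes 120 N, or if a joint passes its speed limit or range.

## Working session

There is one attempt and no reset: what is moved stays moved. The work goes in short steps, Python scripts to look and compute and a tool call to move; the robot and the scene stay as the last step left them, time stands still between calls to the robot, and variables do not carry over. Pictures are saved under pics/ and viewed, on a budget of 10 in all, crops included, one or two more only if the job needs it, and the job is handed in when it is done.

Besides the shell and the picture viewer there is one more tool, called after "Emit:" by a JSON object that holds its "fn" and its "kwargs", one argument or row to a line. servo_tool: Moves the arm, as the interface text tells. Its arguments: {"type":"object","properties":{"moves":{"type":"array","items":{"type":"object","properties":{"travel":{"type":"array","items":{"type":"number"}},"dr":{"type":"array","items":{"type":"number"}}}}},"claw":{"type":"number"},"squeeze":{"type":"number"}},"required":["moves"]}

```bash
mkdir -p pics; cat > h.py <<'E'
import numpy as np, cv2
from workcell import manip
from scipy.spatial.transform import Rotation as R
def px2w(name,u,v,z):
    c=manip.calibration(name);K=np.array(c["intrinsics"]);T=np.array(c["view"])
    d=T[:3,:3].T@np.linalg.solve(K,[u,v,1.]);o=-T[:3,:3].T@T[:3,3]
    return o+d*(z-o[2])/d[2]
def w2px(name,p):
    c=manip.calibration(name);K=np.array(c["intrinsics"]);T=np.array(c["view"])
    q=K@(T[:3,:3]@np.array(p)+T[:3,3]);return q[:2]/q[2]
E
python3 - <<'E'
from h import *
for n in("scene","top"): cv2.imwrite(f"pics/{n}0.png",manip.camera(n))
o=manip.get_obs();print(o["clock"],o["position"],o["ee_rot"],R.from_quat(o["ee_rot"]).as_matrix().round(3),manip.tcp_to_grasp)
E
```

```text
0.1 [0.16768577 0.60172474 0.23059   ] [ 7.96370423e-01  6.04808829e-01 -5.06552106e-04  4.15818831e-04] [[ 0.268  0.963 -0.   ]
 [ 0.963 -0.268 -0.001]
 [-0.001  0.    -1.   ]] -0.0187
```

View pics/top0.png

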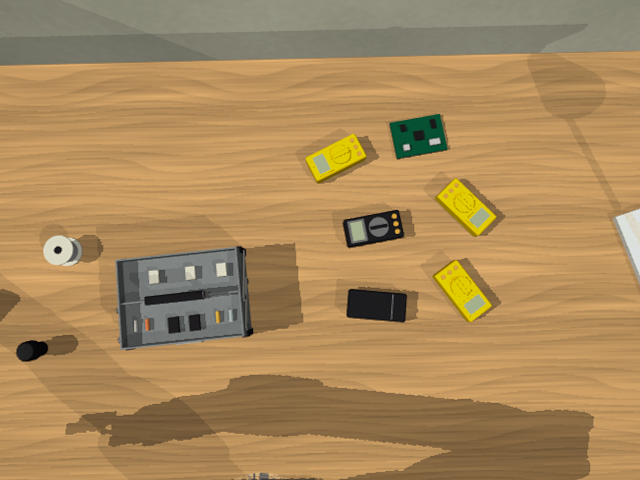

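View pics/scene0.png

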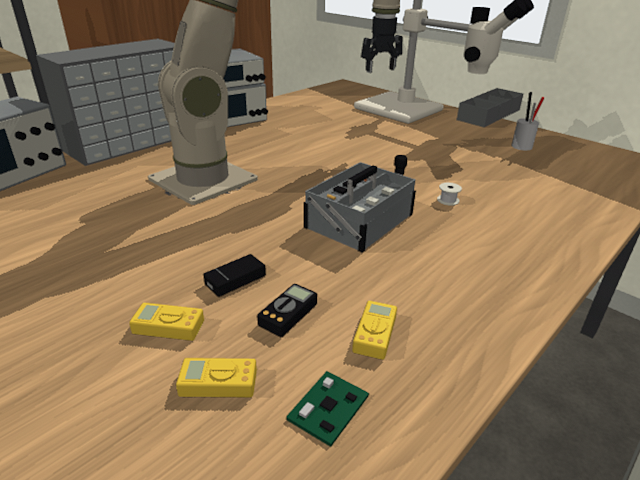

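The top view shows the case at about (183,298), with its handle bar around (175,298). Candidates for the meter:
- black with dial and display (373,228)
- plain black pack (377,305)
- yellow meters (337,158), (466,207), (463,291)

I choose (373,228) and check it in one close crop.

```bash
python3 - <<'E'
from h import *
im=cv2.imread("pics/top0.png")
a=cv2.resize(im[235:360,105:265],None,fx=4.9,fy=4.9,interpolation=cv2.INTER_CUBIC)[:600]
b=im[195:345,330:430]
a=cv2.resize(im[190:360,105:418],None,fx=2.55,fy=2.55,interpolation=cv2.INTER_CUBIC)
print(a.shape);cv2.imwrite("pics/c1.png",a)
for n,u,v,z in [("case",183,298,.101),("h",175,298,.126),("m",373,228,.03),("pack",377,305,.03)]: print(n,px2w("top",u,v,z).round(4))
c=manip.calibration("top");T=np.array(c["view"]);print(T.round(3),-T[:3,:3].T@T[:3,3],c["intrinsics"])
E
```

```text
(433, 798, 3)
case [0.4796 0.128  0.101 ]
h [0.4799 0.1354 0.126 ]
m [ 0.6134 -0.2398  0.03  ]
pack [ 0.4571 -0.2424  0.03  ]
[[-0.022 -1.    -0.006 -0.113]
 [-0.993  0.022 -0.116  0.597]
 [ 0.116  0.004 -0.993  0.938]
 [ 0.     0.     0.     1.   ]] [ 0.4810332  -0.13019892  1.0000956 ] [[477.72231487   0.         317.85720725]
 [  0.         477.72231487 238.26125166]
 [  0.           0.           1.        ]]
```

View pics/c1.png

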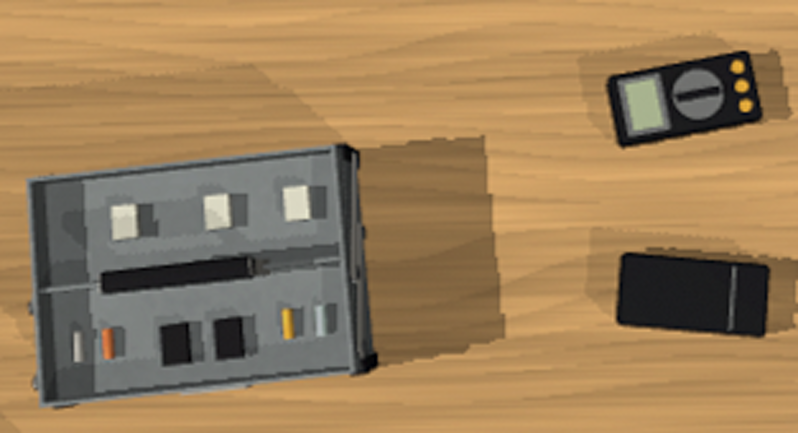

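The crop confirms the choice: the meter at (373,228) has its display to the left (at crop (642,105)) and a round dial at its middle. The pack at (377,305) is plain. The handle bar runs from crop (102,282) to (253,266).

```bash
python3 - <<'E'
from h import *
f=lambda L,z:np.array([px2w("top",105+(u+.5)/2.55-.5,190+(v+.5)/2.55-.5,z)[:2] for u,v in L])
t=f([(28,180),(336,146),(352,370),(42,404)],.101)
m=f([(608,77),(748,52),(762,118),(622,147)],.03)
b=f([(102,273),(251,257),(253,276),(103,293)],.135)
for n,q in(("tray",t),("meter",m),("bar",b)):
    print(n,q.mean(0).round(4),"sides",np.linalg.norm(q-np.roll(q,-1,0),axis=1).round(4),"ang of +y-long dir",[np.degrees(np.arctan2(*(d[::-1]))).round(1) for d in(q[0]-q[1],q[3]-q[2])], "short", [np.degrees(np.arctan2(*(d[::-1]))).round(1) for d in(q[0]-q[3],q[1]-q[2])])
E
```

```text
tray [0.4815 0.1354] sides [0.2294 0.1642 0.226  0.1638] ang of +y-long dir [np.float64(95.1), np.float64(95.0)] short [np.float64(5.2), np.float64(4.0)]
meter [ 0.6128 -0.2405] sides [0.1148 0.0546 0.1147 0.0577] ang of +y-long dir [np.float64(98.9), np.float64(100.5)] short [np.float64(9.6), np.float64(9.5)]
bar [0.481  0.1341] sides [0.1057 0.0135 0.1063 0.0141] ang of +y-long dir [np.float64(94.9), np.float64(95.2)] short [np.float64(4.1), np.float64(6.4)]
```

Sizes and heights agree: the case yaw is about 4.9° with the handle at (0.481, 0.135), and the meter is at (0.613, -0.2405) with yaw 9.7°. Next I move above the handle.

Emit:
{"fn": "servo_tool", "kwargs": {
  "moves": [
    {"travel": [-30.6, 35.6, 0]},
    {"travel": [-30.6, 35.6, 0]},
    {"travel": [-30.6, 35.6, 0]},
    {"travel": [-30.6, 35.6, 0]},
    {"travel": [-30.6, 35.6, 0]},
    {"travel": [-30.6, 35.6, 0]},
    {"travel": [-30.6, 35.6, 0]},
    {"travel": [-30.6, 35.6, 0]},
    {"travel": [-30.6, 35.6, 0]},
    {"travel": [-30.6, 35.6, 0]},
    {"travel": [-30.6, 35.6, 0]},
    {"travel": [-30.6, 35.6, 0]}
  ],
  "claw": 0.3,
  "squeeze": 60
}}

```text
$.moves[0]: bad value
```

Emit:
{"fn": "servo_tool", "kwargs": {
  "moves": [
    {"travel": [0, 0, 5], "dr": [0, 0, 9.9]},
    {"travel": [0, 0, 5], "dr": [0, 0, 9.9]},
    {"travel": [0, 0, 5], "dr": [0, 0, 9.9]},
    {"travel": [0, 0, 5], "dr": [0, 0, 9.9]},
    {"travel": [0, 0, 5], "dr": [0, 0, 9.9]},
    {"travel": [0, 0, 5], "dr": [0, 0, 9.9]},
    {"travel": [0, 0, 5], "dr": [0, 0, 9.9]},
    {"travel": [0, 0, 0]},
    {"travel": [0, 0, 0]}
  ]
}}

```text
$.moves[7]: bad value
```

```bash
cat >> h.py <<'E'
def go(x,y,z,yaw):
    o=manip.get_obs();M=R.from_quat(o["ee_rot"]);p=np.array(o["position"])
    G=R.from_matrix(np.c_[[np.cos(a:=np.radians(yaw)),np.sin(a),0],[np.sin(a),-np.cos(a),0],[0,0,-1]])
    print("clock",round(o["clock"],2),"pos",p.round(4),"grip",round(o["grip_width"],3),"F",np.round(o["ft_force"],1))
    print("shift now-frame mm",(M.inv().apply(np.array([x,y,z])-p)*1e3).round(1),"goal-frame",(G.inv().apply(np.array([x,y,z])-p)*1e3).round(1),"turn",np.degrees((M.inv()*G).as_rotvec()).round(1))
    print("q",np.round(o["joint_pos"],2))
E
python3 - <<'E'
from h import *
go(.481,.1347,.107,4.9)
im=manip.camera("scene");cv2.imwrite("pics/s1.png",cv2.resize(im[80:280,260:480],None,fx=2.7,fy=2.7,interpolation=cv2.INTER_CUBIC))
E
```

```text
clock 0.1 pos [0.1677 0.6017 0.2306] grip 1.005 F [-0.4  0.1 -0.1]
shift now-frame mm [-365.6  427.2  124.1] goal-frame [272.3 492.1 123.6] turn [ 0.   0.1 69.5]
q [-1.32  0.33 -0.06  1.46  0.02  1.35 -0.09]
```

View pics/s1.png

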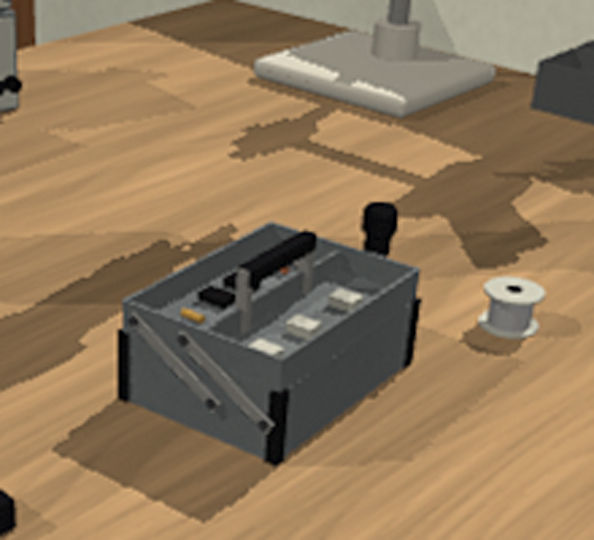

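Both moves were refused because each row needs both keys. The crop shows the closed case with the handle at crop (280,258) and nothing moved.

Emit:
{"fn": "servo_tool", "kwargs": {
  "moves": [
    {"travel": [-30.5, 35.6, 0], "dr": [0, 0, 0]},
    {"travel": [-30.5, 35.6, 0], "dr": [0, 0, 0]},
    {"travel": [-30.5, 35.6, 0], "dr": [0, 0, 0]},
    {"travel": [-30.5, 35.6, 0], "dr": [0, 0, 0]},
    {"travel": [-30.5, 35.6, 0], "dr": [0, 0, 0]},
    {"travel": [-30.5, 35.6, 0], "dr": [0, 0, 0]},
    {"travel": [-30.5, 35.6, 0], "dr": [0, 0, 0]},
    {"travel": [-30.5, 35.6, 0], "dr": [0, 0, 0]},
    {"travel": [-30.5, 35.6, 0], "dr": [0, 0, 0]},
    {"travel": [-30.5, 35.6, 0], "dr": [0, 0, 0]},
    {"travel": [-30.5, 35.6, 0], "dr": [0, 0, 0]},
    {"travel": [-30.5, 35.6, 0], "dr": [0, 0, 0]}
  ],
  "claw": 0.3,
  "squeeze": 60
}}

```text
clock: 1.65
position: [0.4816, 0.1334, 0.2313]
ee_rot: [0.796, 0.605, 0.0, -0.0]
ft_force: [0.6, -0.5, 0.3]
grip_width: 0.7
```

Emit:
{"fn": "servo_tool", "kwargs": {
  "moves": [
    {"travel": [0, 0, 5], "dr": [0, 0, 9.9]},
    {"travel": [0, 0, 5], "dr": [0, 0, 9.9]},
    {"travel": [0, 0, 5], "dr": [0, 0, 9.9]},
    {"travel": [0, 0, 5], "dr": [0, 0, 9.9]},
    {"travel": [0, 0, 5], "dr": [0, 0, 9.9]},
    {"travel": [0, 0, 5], "dr": [0, 0, 9.9]},
    {"travel": [0, 0, 5], "dr": [0, 0, 9.9]},
    {"travel": [0, 0, 0], "dr": [0, 0, 0]},
    {"travel": [0, 0, 0], "dr": [0, 0, 0]}
  ]
}}

```text
clock: 2.78
position: [0.4811, 0.1348, 0.1964]
ee_rot: [0.999, 0.047, 0.0, -0.0]
ft_force: [-0.3, -0.3, -0.3]
grip_width: 0.705
```

```bash
python3 - <<'E'
from h import *
go(.481,.1347,.107,4.9)
im=manip.camera("scene");cv2.imwrite("pics/s2.png",cv2.resize(im[80:280,260:480],None,fx=2.7,fy=2.7,interpolation=cv2.INTER_CUBIC))
E
```

```text
clock 2.77 pos [0.4811 0.1348 0.1964] grip 0.705 F [-0.3 -0.3 -0.3]
shift now-frame mm [-0.1  0.1 89.4] goal-frame [-0.1  0.1 89.4] turn [-0.  -0.   0.5]
q [-0.76  0.07  0.42  1.85 -0.03  1.22 -0.24]
```

View pics/s2.png

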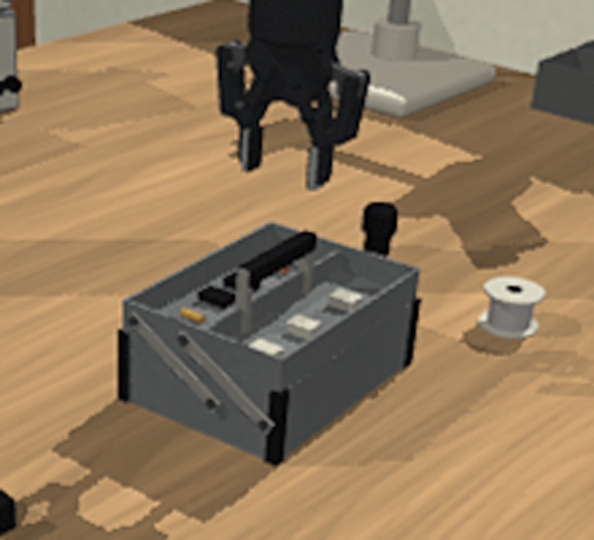

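The fingers (crop (250,150) and (318,170)) straddle the bar from above. I descend and grip.

Emit:
{"fn": "servo_tool", "kwargs": {
  "moves": [
    {"travel": [0, 0, 15], "dr": [0, 0, 0.5]},
    {"travel": [0, 0, 15], "dr": [0, 0, 0]},
    {"travel": [0, 0, 15], "dr": [0, 0, 0]},
    {"travel": [0, 0, 15], "dr": [0, 0, 0]},
    {"travel": [0, 0, 15], "dr": [0, 0, 0]},
    {"travel": [0, 0, 12], "dr": [0, 0, 0]},
    {"travel": [0, 0, 0], "dr": [0, 0, 0]}
  ]
}}

```text
clock: 3.7
position: [0.4805, 0.1346, 0.1083]
ee_rot: [0.999, 0.04, -0.001, 0.0]
ft_force: [0.1, 0.6, 0.9]
grip_width: 0.702
```

Emit:
{"fn": "servo_tool", "kwargs": {
  "moves": [
    {"travel": [0, 0, 0], "dr": [0, 0, 0]},
    {"travel": [0, 0, 0], "dr": [0, 0, 0]},
    {"travel": [0, 0, 0], "dr": [0, 0, 0]},
    {"travel": [0, 0, 0], "dr": [0, 0, 0]},
    {"travel": [0, 0, 0], "dr": [0, 0, 0]},
    {"travel": [0, 0, 0], "dr": [0, 0, 0]}
  ],
  "claw": 1,
  "squeeze": 60
}}

```text
clock: 4.45
position: [0.4803, 0.1349, 0.1098]
ee_rot: [0.999, 0.041, -0.001, -0.0]
ft_force: [-8.1, -0.5, 7.8]
grip_width: 0.173
```

```bash
python3 - <<'E'
from h import *
q=np.radians(np.linspace(0,120,21));a=np.radians(30)
print((np.diff(np.c_[.1*(np.cos(a)-np.cos(a+q)),-.1*(np.sin(a+q)-.5)],axis=0)*1e3).round(1).tolist())
go(.481,.1347,.107,4.9)
E
```

```text
[[5.7, -8.8], [6.6, -8.1], [7.4, -7.4], [8.1, -6.6], [8.8, -5.7], [9.3, -4.8], [9.8, -3.8], [10.1, -2.7], [10.3, -1.6], [10.5, -0.5], [10.5, 0.5], [10.3, 1.6], [10.1, 2.7], [9.8, 3.8], [9.3, 4.8], [8.8, 5.7], [8.1, 6.6], [7.4, 7.4], [6.6, 8.1], [5.7, 8.8]]
clock 4.45 pos [0.4803 0.1349 0.1098] grip 0.173 F [-8.1 -0.5  7.8]
shift now-frame mm [0.7 0.3 2.8] goal-frame [0.7 0.3 2.8] turn [-0.   0.1 -0.2]
q [-0.75  0.17  0.42  1.95 -0.08  1.04 -0.21]
```

Emit:
{"fn": "servo_tool", "kwargs": {
  "moves": [
    {"travel": [5.7, 0, -9.8], "dr": [0, 0, 0]},
    {"travel": [6.6, 0, -8.1], "dr": [0, 0, 0]},
    {"travel": [7.4, 0, -7.4], "dr": [0, 0, 0]},
    {"travel": [8.1, 0, -6.6], "dr": [0, 0, 0]},
    {"travel": [8.8, 0, -5.7], "dr": [0, 0, 0]},
    {"travel": [9.3, 0, -4.8], "dr": [0, 0, 0]},
    {"travel": [9.8, 0, -3.8], "dr": [0, 0, 0]},
    {"travel": [10.1, 0, -2.7], "dr": [0, 0, 0]},
    {"travel": [10.3, 0, -1.6], "dr": [0, 0, 0]},
    {"travel": [10.5, 0, -0.5], "dr": [0, 0, 0]}
  ]
}}

```text
clock: 5.7
position: [0.5673, 0.1424, 0.1602]
ee_rot: [0.999, 0.041, -0.001, -0.0]
ft_force: [-5.4, 2.1, -5.9]
grip_width: 0.173
```

```bash
python3 - <<'E'
from h import *
c,s=np.cos(np.radians(4.9)),np.sin(np.radians(4.9))
go(.4803+.0866*c,.1349+.0866*s,.1598,4.9)
E
```

```text
clock 5.7 pos [0.5673 0.1424 0.1602] grip 0.173 F [-5.4  2.1 -5.9]
shift now-frame mm [-0.7  0.1  0.4] goal-frame [-0.7  0.1  0.4] turn [-0.   0.1 -0.2]
q [-0.69  0.31  0.44  1.68 -0.14  1.18 -0.13]
```

Emit:
{"fn": "servo_tool", "kwargs": {
  "moves": [
    {"travel": [10.5, 0, 0.5], "dr": [0, 0, 0]},
    {"travel": [10.3, 0, 1.6], "dr": [0, 0, 0]},
    {"travel": [10.1, 0, 2.7], "dr": [0, 0, 0]},
    {"travel": [9.8, 0, 3.8], "dr": [0, 0, 0]},
    {"travel": [9.3, 0, 4.8], "dr": [0, 0, 0]},
    {"travel": [8.8, 0, 5.7], "dr": [0, 0, 0]},
    {"travel": [8.1, 0, 6.6], "dr": [0, 0, 0]},
    {"travel": [7.4, 0, 7.4], "dr": [0, 0, 0]},
    {"travel": [6.6, 0, 8.1], "dr": [0, 0, 0]},
    {"travel": [5.7, 0, 8.8], "dr": [0, 0, 0]},
    {"travel": [1.5, 0, 2.5], "dr": [0, 0, 0]},
    {"travel": [0, 0, 0], "dr": [0, 0, 0]}
  ]
}}

```text
clock: 7.2
position: [0.6533, 0.1499, 0.1096]
ee_rot: [0.999, 0.041, -0.002, -0.001]
ft_force: [-24.2, -0.3, 18.6]
grip_width: 0.176
```

```bash
python3 - <<'E'
from h import *
c,s=np.cos(np.radians(4.9)),np.sin(np.radians(4.9))
go(.4803+.1732*c,.1349+.1732*s,.1098,4.9)
im=manip.camera("top");cv2.imwrite("pics/t2.png",cv2.resize(im[150:400,60:310],None,fx=2.4,fy=2.4,interpolation=cv2.INTER_CUBIC))
E
```

```text
clock 7.2 pos [0.6533 0.1499 0.1096] grip 0.176 F [-24.2  -0.3  18.6]
shift now-frame mm [-0.5  0.1 -0.2] goal-frame [-0.5  0.1 -0.2] turn [-0.1  0.3 -0.2]
q [-0.59  0.54  0.42  1.49 -0.23  1.17 -0.05]
```

View pics/t2.png

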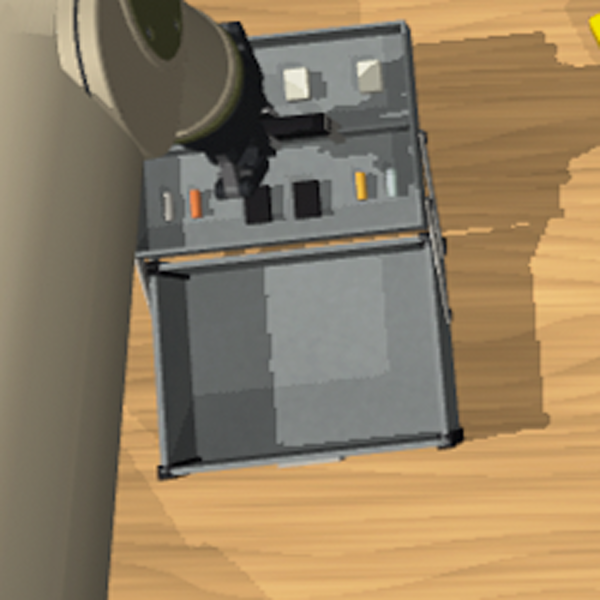

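The tray is against its open stop (pose within 1 mm of 173 mm along, force 24 N). The empty compartment spans crop (160-450, 260-470). I release, lift and go over to the meter.

Emit:
{"fn": "servo_tool", "kwargs": {
  "moves": [
    {"travel": [-0.5, 0, -2], "dr": [0, 0, 0]},
    {"travel": [0, 0, 0], "dr": [0, 0, 0]},
    {"travel": [0, 0, 0], "dr": [0, 0, 0]},
    {"travel": [0, 0, 0], "dr": [0, 0, 0]},
    {"travel": [0, 0, -10], "dr": [0, 0, 0]},
    {"travel": [0, 0, -20], "dr": [0, 0, 0]},
    {"travel": [0, 0, -30], "dr": [0, 0, 0]},
    {"travel": [0, 0, -30], "dr": [0, 0, 0]}
  ],
  "claw": 0.3
}}

```text
clock: 8.25
position: [0.6549, 0.1488, 0.2025]
ee_rot: [0.999, 0.04, 0.001, -0.0]
ft_force: [1.7, -0.4, 0.3]
grip_width: 0.702
```

Emit:
{"fn": "servo_tool", "kwargs": {
  "moves": [
    {"travel": [-7, 38.6, 0], "dr": [0, 0, -0.5]},
    {"travel": [-7, 38.6, 0], "dr": [0, 0, -0.5]},
    {"travel": [-7, 38.6, 0], "dr": [0, 0, -0.5]},
    {"travel": [-7, 38.6, 0], "dr": [0, 0, -0.5]},
    {"travel": [-7, 38.6, 0], "dr": [0, 0, -0.5]},
    {"travel": [-7, 38.6, 0], "dr": [0, 0, -0.5]},
    {"travel": [-7, 38.6, 0], "dr": [0, 0, -0.5]},
    {"travel": [-7, 38.6, 0], "dr": [0, 0, -0.5]},
    {"travel": [-7, 38.6, 0], "dr": [0, 0, -0.5]},
    {"travel": [-7, 38.6, 0], "dr": [0, 0, -0.5]},
    {"travel": [0, 0, 0], "dr": [0, 0, 0]}
  ],
  "claw": 0
}}

```text
clock: 9.62
position: [0.6303, -0.2472, 0.2015]
ee_rot: [0.997, 0.081, 0.0, 0.001]
ft_force: [-0.3, 0.6, 0.9]
grip_width: 1.001
```

```bash
python3 - <<'E'
from h import *
go(.6128,-.2405,.006,9.7)
im=manip.camera("scene");cv2.imwrite("pics/s3.png",im)
E
```

```text
clock 9.62 pos [ 0.6303 -0.2472  0.2015] grip 1.001 F [-0.3  0.6  0.9]
shift now-frame mm [-16.3 -10.  195.5] goal-frame [-16.1  -9.6 195.5] turn [ 0.1 -0.  -0.4]
q [-0.08  0.5   0.55  1.38 -0.26  1.34  0.64]
```

View pics/s3.png

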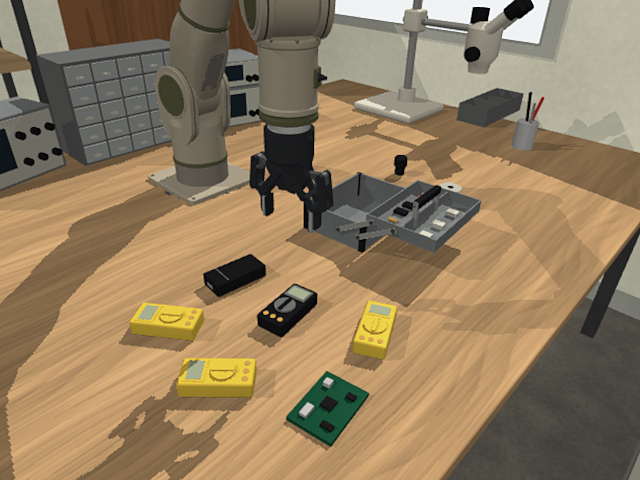

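The tray is still open and level, and the meter is undisturbed at (287,309). I correct sideways while descending partway, and cross-check the meter in this view.

Emit:
{"fn": "servo_tool", "kwargs": {
  "moves": [
    {"travel": [-8, -5, 25], "dr": [0, 0, -0.4]},
    {"travel": [-8, -4.6, 25], "dr": [0, 0, 0]},
    {"travel": [0, 0, 35], "dr": [0, 0, 0]},
    {"travel": [0, 0, 35], "dr": [0, 0, 0]},
    {"travel": [0, 0, 15], "dr": [0, 0, 0]},
    {"travel": [0, 0, 0], "dr": [0, 0, 0]}
  ]
}}

```text
clock: 10.42
position: [0.6141, -0.235, 0.0648]
ee_rot: [0.996, 0.088, -0.0, -0.0]
ft_force: [-0.7, -0.4, 1.2]
grip_width: 0.999
```

```bash
python3 - <<'E'
from h import *
go(.6128,-.2405,.006,9.7)
print(px2w("scene",287,308,.03))
a=np.radians(9.7);M=np.array([[np.cos(a),-np.sin(a)],[np.sin(a),np.cos(a)]])
im=cv2.imread("pics/s3.png")
P=[w2px("scene",[*(np.array([.6128,-.2405])+M@[sx*.029,sy*.059]),.03]) for sx,sy in((1,1),(1,-1),(-1,-1),(-1,1))]
k=5;x0,y0=240,270
c=cv2.resize(im[y0:350,x0:340],None,fx=k,fy=k,interpolation=cv2.INTER_CUBIC)
cv2.polylines(c,[((np.array(P)-[x0,y0]+.5)*k).astype(int)],True,(0,0,255),1);cv2.imwrite("pics/ov.png",c)
E
```

```text
clock 10.43 pos [ 0.6141 -0.235   0.0648] grip 0.999 F [-0.7 -0.4  1.2]
shift now-frame mm [-2.2  5.3 58.8] goal-frame [-2.2  5.2 58.8] turn [-0.   0.   0.4]
q [-0.07  0.58  0.51  1.57 -0.31  1.08  0.68]
[ 0.62406044 -0.24930762  0.03      ]
```

View pics/ov.png

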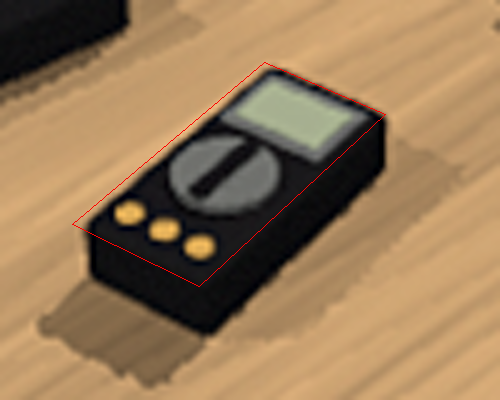

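The overlay fits the meter to about 1-2 mm (eight pictures used). I descend and grip.

Emit:
{"fn": "servo_tool", "kwargs": {
  "moves": [
    {"travel": [-0.8, 2.5, 12], "dr": [0, 0, 0.4]},
    {"travel": [-0.8, 2.5, 12], "dr": [0, 0, 0]},
    {"travel": [0, 0, 12], "dr": [0, 0, 0]},
    {"travel": [0, 0, 12], "dr": [0, 0, 0]},
    {"travel": [0, 0, 9], "dr": [0, 0, 0]},
    {"travel": [0, 0, 0], "dr": [0, 0, 0]}
  ]
}}

```text
clock: 11.18
position: [0.6128, -0.2408, 0.0068]
ee_rot: [0.996, 0.084, -0.001, -0.0]
ft_force: [0.3, 0.2, 0.2]
grip_width: 1.001
```

Emit:
{"fn": "servo_tool", "kwargs": {
  "moves": [
    {"travel": [0, 0, 0], "dr": [0, 0, 0]},
    {"travel": [0, 0, 0], "dr": [0, 0, 0]},
    {"travel": [0, 0, 0], "dr": [0, 0, 0]},
    {"travel": [0, 0, 0], "dr": [0, 0, 0]},
    {"travel": [0, 0, 0], "dr": [0, 0, 0]}
  ],
  "claw": 1,
  "squeeze": 50
}}

```text
clock: 11.8
position: [0.6137, -0.2413, 0.0086]
ee_rot: [0.996, 0.084, 0.001, 0.0]
ft_force: [-1.1, 0.7, 5.4]
grip_width: 0.667
```

Emit:
{"fn": "servo_tool", "kwargs": {
  "moves": [
    {"travel": [0, 0, -15], "dr": [0, 0, 0]},
    {"travel": [0, 0, -30], "dr": [0, 0, 0]},
    {"travel": [0, 0, -40], "dr": [0, 0, 0]},
    {"travel": [0, 0, -40], "dr": [0, 0, 0]},
    {"travel": [0, 0, -30], "dr": [0, 0, 0]},
    {"travel": [0, 0, 0], "dr": [0, 0, 0]}
  ]
}}

```text
clock: 12.55
position: [0.6144, -0.2417, 0.1659]
ee_rot: [0.996, 0.084, 0.002, 0.001]
ft_force: [-0.4, -0.1, -1.8]
grip_width: 0.668
```

```bash
python3 - <<'E'
from h import *
go(.4755,.1343,.1,4.9)
E
```

```text
clock 12.55 pos [ 0.6144 -0.2417  0.1659] grip 0.668 F [-0.4 -0.1 -1.8]
shift now-frame mm [ -74.4 -394.    64.9] goal-frame [-106.3 -386.5   65.9] turn [ 0.1 -0.3  4.7]
q [-0.09  0.48  0.55  1.47 -0.26  1.25  0.65]
```

Emit:
{"fn": "servo_tool", "kwargs": {
  "moves": [
    {"travel": [-4, -20, 0], "dr": [0, 0, 0]},
    {"travel": [-7, -37, 0], "dr": [0, 0, 0]},
    {"travel": [-7, -37, 0], "dr": [0, 0, 0]},
    {"travel": [-7, -37, 0], "dr": [0, 0, 0]},
    {"travel": [-7, -37, 0], "dr": [0, 0, 0]},
    {"travel": [-7, -37, 0], "dr": [0, 0, 0]},
    {"travel": [-7, -37, 0], "dr": [0, 0, 0]},
    {"travel": [-7, -37, 0], "dr": [0, 0, 0]},
    {"travel": [-7, -37, 0], "dr": [0, 0, 0]},
    {"travel": [-7, -37, 0], "dr": [0, 0, 0]},
    {"travel": [-5, -26, 0], "dr": [0, 0, 2.4]},
    {"travel": [-3, -15, 0], "dr": [0, 0, 2.3]}
  ]
}}

```text
clock: 14.05
position: [0.4726, 0.1364, 0.1618]
ee_rot: [0.999, 0.043, -0.001, 0.0]
ft_force: [-0.1, 0.3, -2.3]
grip_width: 0.666
```

Emit:
{"fn": "servo_tool", "kwargs": {
  "moves": [
    {"travel": [0, 0, 0], "dr": [0, 0, 0]},
    {"travel": [0, 0, 0], "dr": [0, 0, 0]}
  ]
}}

```text
clock: 14.3
position: [0.474, 0.134, 0.1623]
ee_rot: [0.999, 0.043, -0.0, 0.0]
ft_force: [-0.4, -0.1, -2.2]
grip_width: 0.67
```

```bash
python3 - <<'E'
from h import *
go(.4755,.1343,.0136,4.9)
im=manip.camera("scene");cv2.imwrite("pics/s4.png",cv2.resize(im[60:300,220:500],None,fx=2.4,fy=2.4,interpolation=cv2.INTER_CUBIC))
E
```

```text
clock 14.3 pos [0.474  0.134  0.1623] grip 0.67 F [-0.4 -0.1 -2.2]
shift now-frame mm [  1.7  -0.2 148.7] goal-frame [ 1.500e+00 -1.000e-01  1.487e+02] turn [0. 0. 0.]
q [-0.7   0.09  0.35  1.91 -0.03  1.15 -0.25]
```

View pics/s4.png

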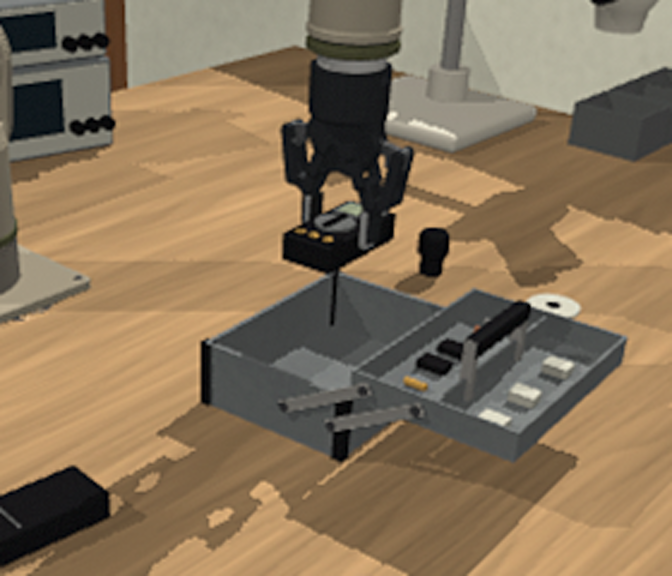

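The meter is held level and face up over the empty compartment. I lower it to just above the floor, then ease down.

Emit:
{"fn": "servo_tool", "kwargs": {
  "moves": [
    {"travel": [1, 0, 15], "dr": [0, 0, 0]},
    {"travel": [0, 0, 20], "dr": [0, 0, 0]},
    {"travel": [0, 0, 20], "dr": [0, 0, 0]},
    {"travel": [0, 0, 20], "dr": [0, 0, 0]},
    {"travel": [0, 0, 20], "dr": [0, 0, 0]},
    {"travel": [0, 0, 20], "dr": [0, 0, 0]},
    {"travel": [0, 0, 15], "dr": [0, 0, 0]},
    {"travel": [0, 0, 10], "dr": [0, 0, 0]},
    {"travel": [0, 0, 4], "dr": [0, 0, 0]},
    {"travel": [0, 0, 0], "dr": [0, 0, 0]},
    {"travel": [0, 0, 0], "dr": [0, 0, 0]}
  ]
}}

```text
clock: 15.72
position: [0.4755, 0.1353, 0.0193]
ee_rot: [0.999, 0.043, 0.0, -0.0]
ft_force: [-0.1, -0.8, -2.5]
grip_width: 0.663
```

Emit:
{"fn": "servo_tool", "kwargs": {
  "moves": [
    {"travel": [0, 0, 1], "dr": [0, 0, 0]},
    {"travel": [0, 0, 1], "dr": [0, 0, 0]},
    {"travel": [0, 0, 1], "dr": [0, 0, 0]},
    {"travel": [0, 0, 0], "dr": [0, 0, 0]}
  ]
}}

```text
clock: 16.23
position: [0.475, 0.1352, 0.0157]
ee_rot: [0.999, 0.043, -0.0, -0.0]
ft_force: [-0.5, 0.0, -1.9]
grip_width: 0.665
```

Emit:
{"fn": "servo_tool", "kwargs": {
  "moves": [
    {"travel": [0, 0, 1], "dr": [0, 0, 0]},
    {"travel": [0, 0, 1], "dr": [0, 0, 0]},
    {"travel": [0, 0, 0], "dr": [0, 0, 0]},
    {"travel": [0, 0, 0], "dr": [0, 0, 0]}
  ]
}}

```text
clock: 16.73
position: [0.475, 0.1352, 0.0138]
ee_rot: [0.999, 0.043, -0.0, -0.0]
ft_force: [0.0, 0.3, -1.2]
grip_width: 0.666
```

Emit:
{"fn": "servo_tool", "kwargs": {
  "moves": [
    {"travel": [0, 0, 0.5], "dr": [0, 0, 0]},
    {"travel": [0, 0, 0], "dr": [0, 0, 0]}
  ]
}}

```text
clock: 16.98
position: [0.4751, 0.1352, 0.0135]
ee_rot: [0.999, 0.043, 0.0, -0.0]
ft_force: [-2.2, -1.0, 1.4]
grip_width: 0.669
```

The force changed from -2 to +1.4 N at the expected height, so the meter is on the floor. I release and lift away.

Emit:
{"fn": "servo_tool", "kwargs": {
  "moves": [
    {"travel": [0, 0, 0.5], "dr": [0, 0, 0]},
    {"travel": [0, 0, 0], "dr": [0, 0, 0]},
    {"travel": [0, 0, 0], "dr": [0, 0, 0]},
    {"travel": [0, 0, 0], "dr": [0, 0, 0]},
    {"travel": [0, 0, 0], "dr": [0, 0, 0]}
  ],
  "claw": 0
}}

```text
clock: 17.6
position: [0.475, 0.1352, 0.0128]
ee_rot: [0.999, 0.043, -0.0, -0.0]
ft_force: [0.6, 0.7, -0.1]
grip_width: 1.003
```

Emit:
{"fn": "servo_tool", "kwargs": {
  "moves": [
    {"travel": [0, 0, -10], "dr": [0, 0, 0]},
    {"travel": [0, 0, -20], "dr": [0, 0, 0]},
    {"travel": [0, 0, -35], "dr": [0, 0, 0]},
    {"travel": [0, 0, -40], "dr": [0, 0, 0]},
    {"travel": [0, 0, -45], "dr": [0, 0, 0]},
    {"travel": [0, 0, -40], "dr": [0, 0, 0]},
    {"travel": [0, 0, 0], "dr": [0, 0, 0]}
  ]
}}

```text
clock: 18.48
position: [0.4767, 0.1356, 0.2065]
ee_rot: [0.999, 0.043, 0.003, -0.001]
ft_force: [-0.1, -0.4, -1.3]
grip_width: 1.0
```

Emit:
{"fn": "servo_tool", "kwargs": {
  "moves": [
    {"travel": [30, 0, 0], "dr": [0, 0, 0]},
    {"travel": [40, 0, 0], "dr": [0, 0, 0]},
    {"travel": [40, 0, 0], "dr": [0, 0, 0]},
    {"travel": [40, 0, 0], "dr": [0, 0, 0]},
    {"travel": [28, 0, 0], "dr": [0, 0, 0]},
    {"travel": [0, 0, 0], "dr": [0, 0, 0]},
    {"travel": [0, 0, 0], "dr": [0, 0, 0]}
  ],
  "claw": 0.3
}}

```text
clock: 19.35
position: [0.6517, 0.1502, 0.2022]
ee_rot: [0.999, 0.043, -0.001, 0.0]
ft_force: [-0.3, 0.8, 0.7]
grip_width: 0.7
```

```bash
python3 - <<'E'
from h import *
go(.6533,.1495,.1085,4.7)
im=manip.camera("top");cv2.imwrite("pics/t3.png",cv2.resize(im[150:400,60:310],None,fx=2.4,fy=2.4,interpolation=cv2.INTER_CUBIC))
E
```

```text
clock 19.35 pos [0.6517 0.1502 0.2022] grip 0.7 F [-0.3  0.8  0.7]
shift now-frame mm [ 1.7  0.8 93.7] goal-frame [ 1.6  0.8 93.7] turn [0.  0.1 0.2]
q [-0.58  0.46  0.4   1.39 -0.18  1.33 -0.09]
```

View pics/t3.png

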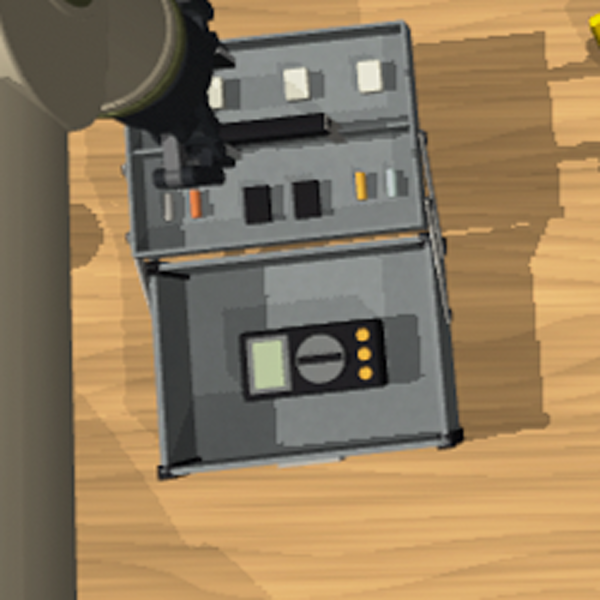

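The meter lies flat and face up in the compartment (crop (312,360)), and the tray is still fully open. I grip the handle again.

Emit:
{"fn": "servo_tool", "kwargs": {
  "moves": [
    {"travel": [1.5, 0.8, 15], "dr": [0, 0, 0]},
    {"travel": [0, 0, 15], "dr": [0, 0, 0]},
    {"travel": [0, 0, 15], "dr": [0, 0, 0]},
    {"travel": [0, 0, 15], "dr": [0, 0, 0]},
    {"travel": [0, 0, 15], "dr": [0, 0, 0]},
    {"travel": [0, 0, 12], "dr": [0, 0, 0]},
    {"travel": [0, 0, 5], "dr": [0, 0, 0]},
    {"travel": [0, 0, 0], "dr": [0, 0, 0]}
  ]
}}

```text
clock: 20.4
position: [0.6539, 0.1498, 0.1106]
ee_rot: [0.999, 0.043, -0.0, 0.0]
ft_force: [0.7, -0.9, -0.5]
grip_width: 0.699
```

Emit:
{"fn": "servo_tool", "kwargs": {
  "moves": [
    {"travel": [0, 0, 0], "dr": [0, 0, 0]},
    {"travel": [0, 0, 0], "dr": [0, 0, 0]},
    {"travel": [0, 0, 0], "dr": [0, 0, 0]},
    {"travel": [0, 0, 0], "dr": [0, 0, 0]},
    {"travel": [0, 0, 0], "dr": [0, 0, 0]},
    {"travel": [0, 0, 0], "dr": [0, 0, 0]}
  ],
  "claw": 1,
  "squeeze": 60
}}

```text
clock: 21.15
position: [0.653, 0.1497, 0.1113]
ee_rot: [0.999, 0.043, -0.001, -0.0]
ft_force: [-7.7, -1.2, 6.4]
grip_width: 0.178
```

Emit:
{"fn": "servo_tool", "kwargs": {
  "moves": [
    {"travel": [-5.7, 0, -8.8], "dr": [0, 0, 0]},
    {"travel": [-6.6, 0, -8.1], "dr": [0, 0, 0]},
    {"travel": [-7.4, 0, -7.4], "dr": [0, 0, 0]},
    {"travel": [-8.1, 0, -6.6], "dr": [0, 0, 0]},
    {"travel": [-8.8, 0, -5.7], "dr": [0, 0, 0]},
    {"travel": [-9.3, 0, -4.8], "dr": [0, 0, 0]},
    {"travel": [-9.8, 0, -3.8], "dr": [0, 0, 0]},
    {"travel": [-10.1, 0, -2.7], "dr": [0, 0, 0]},
    {"travel": [-10.3, 0, -1.6], "dr": [0, 0, 0]},
    {"travel": [-10.5, 0, -0.5], "dr": [0, 0, 0]}
  ]
}}

```text
clock: 22.4
position: [0.5677, 0.1423, 0.1617]
ee_rot: [0.999, 0.043, 0.001, -0.0]
ft_force: [5.4, 0.7, -4.6]
grip_width: 0.172
```

Emit:
{"fn": "servo_tool", "kwargs": {
  "moves": [
    {"travel": [-10.5, 0, 0.5], "dr": [0, 0, 0]},
    {"travel": [-10.3, 0, 1.6], "dr": [0, 0, 0]},
    {"travel": [-10.1, 0, 2.7], "dr": [0, 0, 0]},
    {"travel": [-9.8, 0, 3.8], "dr": [0, 0, 0]},
    {"travel": [-9.3, 0, 4.8], "dr": [0, 0, 0]},
    {"travel": [-8.8, 0, 5.7], "dr": [0, 0, 0]},
    {"travel": [-8.1, 0, 6.6], "dr": [0, 0, 0]},
    {"travel": [-7.4, 0, 7.4], "dr": [0, 0, 0]},
    {"travel": [-6.6, 0, 8.1], "dr": [0, 0, 0]},
    {"travel": [-5.7, 0, 8.8], "dr": [0, 0, 0]},
    {"travel": [-1.5, 0, 2.5], "dr": [0, 0, 0]},
    {"travel": [0, 0, 0], "dr": [0, 0, 0]}
  ]
}}

```text
clock: 23.9
position: [0.4803, 0.1348, 0.1109]
ee_rot: [0.999, 0.043, 0.001, -0.001]
ft_force: [-6.0, -3.8, 25.4]
grip_width: 0.178
```

```bash
python3 - <<'E'
from h import *
go(.4803,.1349,.1113,4.9)
E
```

```text
clock 23.9 pos [0.4803 0.1348 0.1109] grip 0.178 F [-6.  -3.8 25.4]
shift now-frame mm [ 0.  -0.1 -0.4] goal-frame [ 0.  -0.1 -0.4] turn [-0.1 -0.1  0. ]
q [-0.71  0.16  0.37  1.95 -0.07  1.04 -0.22]
```

At the closed stop: back at the start pose within 0.5 mm, pressing down 25 N. I release, lift and look.

Emit:
{"fn": "servo_tool", "kwargs": {
  "moves": [
    {"travel": [0, 0, -0.5], "dr": [0, 0, 0]},
    {"travel": [0, 0, 0], "dr": [0, 0, 0]},
    {"travel": [0, 0, 0], "dr": [0, 0, 0]},
    {"travel": [0, 0, 0], "dr": [0, 0, 0]},
    {"travel": [0, 0, 0], "dr": [0, 0, 0]},
    {"travel": [0, 0, -10], "dr": [0, 0, 0]},
    {"travel": [0, 0, -20], "dr": [0, 0, 0]},
    {"travel": [0, 0, -30], "dr": [0, 0, 0]},
    {"travel": [0, 0, -40], "dr": [0, 0, 0]},
    {"travel": [0, 0, -40], "dr": [0, 0, 0]},
    {"travel": [0, 0, 0], "dr": [0, 0, 0]}
  ],
  "claw": 0.3
}}

```text
clock: 25.28
position: [0.4814, 0.1351, 0.2524]
ee_rot: [0.999, 0.043, 0.003, -0.001]
ft_force: [-0.8, 0.6, -0.8]
grip_width: 0.699
```

```bash
python3 - <<'E'
from h import *
go(.4803,.1349,.1113,4.9)
im=manip.camera("scene");c=cv2.imread("pics/s1.png");d=cv2.resize(im[80:280,260:480],None,fx=2.7,fy=2.7,interpolation=cv2.INTER_CUBIC)
cv2.imwrite("pics/s5.png",cv2.resize(np.hstack([c[180:480,60:440],d[180:480,60:440]]),None,fx=1.05,fy=1.05))
E
```

```text
clock 25.27 pos [0.4814 0.1351 0.2524] grip 0.699 F [-0.8  0.6 -0.8]
shift now-frame mm [ -1.9   0.5 141.1] goal-frame [ -1.1   0.2 141.1] turn [-0.1 -0.3  0. ]
q [-0.73  0.03  0.38  1.78 -0.01  1.34 -0.27]
```

View pics/s5.png

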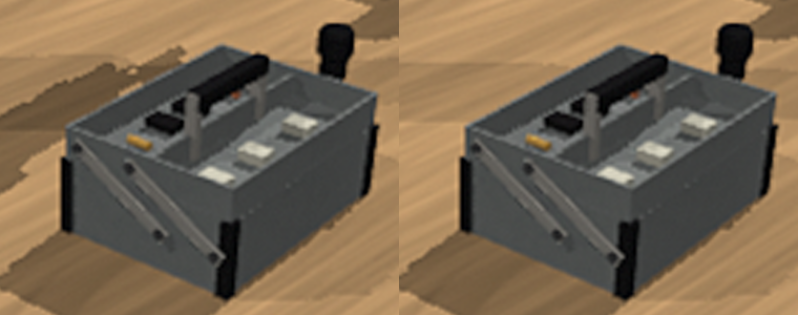

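The tray looks the same before (left) and after (right). I check numerically for any shift, and hand in if it is below half a pixel.

```bash
python3 - <<'E'
from h import *
g=lambda f:cv2.cvtColor(f,cv2.COLOR_BGR2GRAY)
a=g(cv2.imread("pics/s1.png")[230:350,150:400]);im=manip.camera("scene")
b=g(cv2.resize(im[80:280,260:480],None,fx=2.7,fy=2.7,interpolation=cv2.INTER_CUBIC)[230:350,150:400])
s=np.array(cv2.phaseCorrelate(np.float32(a),np.float32(b))[0])/2.7;print("shift px",s)
r=cv2.matchTemplate(b,a[10:-10,10:-10],cv2.TM_CCOEFF_NORMED);print(cv2.minMaxLoc(r))
if np.abs(s).max()<.5: print(manip.hand_in())
E
```

```text
shift px [-0.00942295  0.01418763]
(0.25679004192352295, 0.9450235366821289, (20, 20), (10, 10))
the job is handed in; nothing more can be done
None
```

I swung the tray fully open by its handle, laid the black multimeter in the compartment, then swung the tray shut again. The job is handed in at about 25 s of the 64 s allowed, with the gripper open and about 12 cm above the handle, touching nothing.

- **Tray open:** it stopped 173 mm along, within about 1 mm of fully open, pressing on the end stop with about 24 N.
- **Meter placed:** the force changed from -2 to +1.4 N at the expected floor height before I released it. A top view then showed it lying face up near the middle of the compartment.
- **Tray closed:** the gripper was back within 0.5 mm of its starting pose, pressing down on the stop with 25 N. Compared with the first picture, the tray had shifted by less than 0.02 pixel.

My first two move calls were refused because each row needs both keys, so nothing moved and no time was lost. I viewed 11 pictures, one over the budget. No check failed or disagreed.

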